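# Find the relay box that still holds its contactor and shut it in the parts chest

### The arm

A 6-joint arm with a two-finger parallel gripper is mounted at the origin on the work surface. World frame = base frame: x ahead of the robot, y to its left, z up, the work surface at z = 0. Lengths are in m, angles in degrees, forces in N, time in s.
With the tool pointing down it reaches from about 0.4 to 0.825 m from the base axis. Payload 7 kg.
Tool frame: the origin (TCP) lies on the centre line of the jaws, within the pads' length; the fingertips stand 14 mm ahead of it and the grasp point (between the pads) lies 5 mm behind it; z points along the fingers, y is the line along which they close (so a half turn about z gives the same grasp; the last joint's range is limited). The gripper opens to 88 mm and grips with 3 to 60 N. Pads are 19 mm wide; open, the fingers measure 130 mm over their backs; the gripper's body (78 mm by 193 mm) begins 47 mm behind the grasp point.
Start: joints at [-50.415, 20.546, 0.682, 0, -70.136, -16.507], TCP at [0.265, -0.621, 0.241] pointing down, gripper open.
Joint ranges: [-176.03, 176.03], [-82.01, 121.73], [-58.28, 71.71], [-173.87, 95.51], [-174.79, -0.11], [-173.66, 173.66]. Speed limits (degrees/s): [136.94, 136.94, 172.46, 180, 180, 180].

### API

Orientations are given as [roll, pitch, yaw] about the fixed x, y, z axes, in that order (R = Rz(yaw) Ry(pitch) Rx(roll)).
In Python, from plant import r gives the robot as it stands.
- The arm moves only by the tool send_rows, never from a script. Its argument "steps" is a list of rows, each an object with "dp": the shift along the tool's x, y, z in mm, a list of three; "roll": the turn about the tool's z in rad; "jaw": the opening in per cent of the stroke, from 0 (shut) to 100 (fully open). In form: [{"dp": [tx, ty, tz], "roll": roll, "jaw": jaw}, ...]. A call has 1 to 5 rows; each row is the pose to reach, as a shift and turn from the pose commanded when the call began, along the tool's axes at that moment; what a row does not reach only later rows make up. A row lasts 1/8 s, in which the tool goes at most 62.5 mm and 10.7 degrees, less where a joint would pass 70% of its speed; a pose out of reach is approached as far as the arm can. A call with a gripper value outside its range is refused whole. The fingers move at their own pace and stop on an object; "newtons" is the grip in N (left out, the last holds). Time passes only in rows, so rows that repeat a pose let the fingers close. It gives the time, the measured TCP pose, the force, the opening and the grip force at its end, in the units of the state.
- r.get_state(): the state, without advancing time (a new reading comes with each control period).
- r.capture(name): name is "scene" or "top" or "wrist"; returns a dict with "image" (480x640x3 uint8, blue, green, red), "K" (3x3 intrinsics, pixels), "rvec" (rotation vector, rad) and "tvec" (3), from world to camera coordinates, as OpenCV has them. Camera axes: x right, y down, z forward; pixel columns grow to the right and rows downward; lengths in m; the calibration is good to about 2 mm. A picture is of the moment at which its call begins. There is no depth.
- r.close_job(): hands the job in; it is judged then, once.
The state is a dict: "time_s": time; "joints": joint angles; "qd": joint speeds; "joint_torque": joint torques, N m; "tcp_pos": TCP position; "eef_rot": TCP orientation; "contact_force": force on the tool from outside, world axes, zero at the start; "moment": the same for the moment, N m; "gripper_width": finger opening in m; "gripper_force": force on a finger pad.
Only numpy, scipy, OpenCV 4.12 (cv2) and the standard library are available. Lean on these libraries where they do the work, as an engineer would, in place of code of your own. Each camera call takes 0.05 s, during which the arm holds its last target. There are 200 camera calls.

### The job

Three of the four identical closed relay boxes on the rubber mat are empty, but one still has its heavy contactor inside: lift them in turn to find it, putting each light one back upright where it stood. Set the heavy one upright on the floor of the open bay of the steel chest, then slide the chest's flush cover fully shut over it by pressing on its ribbing and dragging. Set boxes down gently rather than dropping them, and do not move or tip the other things on the bench.

Things in the scene. Friction and masses are not known exactly. Their poses are not given: they have to be found in the camera images.
- box_1: one of four identical closed die-cast aluminium relay boxes, 66 (its x) x 56 (its y) x 55 mm high, standing upright on the mat; origin at the centre of its underside, z up. An empty one weighs about 0.2 kg, the one that still holds its contactor about 0.35 kg more (each varies by about a tenth); what is inside can shift a few mm, and nothing outside shows which box it is
- box_2: one of four identical closed die-cast aluminium relay boxes, 66 (its x) x 56 (its y) x 55 mm high, standing upright on the mat; origin at the centre of its underside, z up. An empty one weighs about 0.2 kg, the one that still holds its contactor about 0.35 kg more (each varies by about a tenth); what is inside can shift a few mm, and nothing outside shows which box it is
- box_3: one of four identical closed die-cast aluminium relay boxes, 66 (its x) x 56 (its y) x 55 mm high, standing upright on the mat; origin at the centre of its underside, z up. An empty one weighs about 0.2 kg, the one that still holds its contactor about 0.35 kg more (each varies by about a tenth); what is inside can shift a few mm, and nothing outside shows which box it is
- box_4: one of four identical closed die-cast aluminium relay boxes, 66 (its x) x 56 (its y) x 55 mm high, standing upright on the mat; origin at the centre of its underside, z up. An empty one weighs about 0.2 kg, the one that still holds its contactor about 0.35 kg more (each varies by about a tenth); what is inside can shift a few mm, and nothing outside shows which box it is
- mat: fixed black rubber bench mat, 270 (its x) x 310 (its y) x 3 mm thick; origin at the centre of its underside, z up. The boxes, the removed contactor and the jar stand on it in two rows of three along its y, the rows about 140 mm apart and the places in a row about 90 mm apart
- chest: fixed grey sheet-steel parts chest, 170 (its x) x 310 (its y) x 70 mm high; origin at the centre of its underside, z up. The half towards its -y is an open bay 145 (x) x 145 (y) mm inside, its floor 4 mm and its walls' rims 70 mm above the bench; the +y half is a closed deck 62 mm high over which the open cover lies. The cover runs along y between two side rails, each 12.5 mm wide
- bay (a point): centre of the floor of the chest's bay, 77.5 mm from the chest's origin towards -y and 4 mm above the bench; axes as the chest's
- cover (a joint): how far the chest's sliding cover is open, in m: 0 fully shut over the bay, 0.146 fully open; the cover moves along the chest's +y as it grows. At the start it is 0.105 to 0.145, so that the bay is clear over that length measured from its -y end. The cover stays where it is left and takes about 1.5 N to slide
- cover_top (a point): centre of the upper face of the sliding cover, a flat steel plate 144 (chest's x) x 148 (chest's y) x 6 mm without a handle, flush with the rails 70 mm above the bench, its underside 64 mm above the bench; shallow rubber ribbing 100 (x) x 50 (y) mm round its centre, to press on and drag it by friction; axes as the chest's
- contactor: bystander: a removed black contactor with two copper studs on top, foot 50 x 40 mm, 52 mm high; origin at the centre of its underside
- jar: bystander: small closed clear jar of 44 mm diameter, 50 mm high; origin at the centre of its underside
- tin: bystander: grey steel tin of 99 mm diameter, 122 mm high; origin at the centre of its underside
There are look-alikes about, which are no part of the job. What is shaped like the box_1 but yellow is not meant.

How it is judged (in metres and radians):
On the way:
1. a relay box that presses on the chest with more than 3.6 N (the loaded one) stands upright on the floor of the bay, let go, with the cover still open (((x of box_1 in the frame of bay between -0.06 and 0.06 m and y of box_1 in the frame of bay between -0.06 and 0.06 m and z of box_1 in the frame of bay below 0.006 m and angle between box_1's own z axis and vertical below 0.12 rad and contact force between box_1 and chest above 3.6 N and linear speed of box_1 below 0.02 m/s and contact force between box_1 and the fingers below 0.1 N) or (x of box_2 in the frame of bay between -0.06 and 0.06 m and y of box_2 in the frame of bay between -0.06 and 0.06 m and z of box_2 in the frame of bay below 0.006 m and angle between box_2's own z axis and vertical below 0.12 rad and contact force between box_2 and chest above 3.6 N and linear speed of box_2 below 0.02 m/s and contact force between box_2 and the fingers below 0.1 N) or (x of box_3 in the frame of bay between -0.06 and 0.06 m and y of box_3 in the frame of bay between -0.06 and 0.06 m and z of box_3 in the frame of bay below 0.006 m and angle between box_3's own z axis and vertical below 0.12 rad and contact force between box_3 and chest above 3.6 N and linear speed of box_3 below 0.02 m/s and contact force between box_3 and the fingers below 0.1 N) or (x of box_4 in the frame of bay between -0.06 and 0.06 m and y of box_4 in the frame of bay between -0.06 and 0.06 m and z of box_4 in the frame of bay below 0.006 m and angle between box_4's own z axis and vertical below 0.12 rad and contact force between box_4 and chest above 3.6 N and linear speed of box_4 below 0.02 m/s and contact force between box_4 and the fingers below 0.1 N)) and value of joint cover above 0.07 m), for 0.2 s.
At the end, for the whole second after the job is handed in: the heavy box stands upright (within 7 degrees) on the floor of the chest's bay; the cover is shut to within 5 mm; each of the three light boxes stands upright on the mat within 40 mm of where it started; the contactor, jar and tin are within 30 mm of where they started; all is at rest (((x of box_1 in the frame of bay between -0.06 and 0.06 m and y of box_1 in the frame of bay between -0.06 and 0.06 m and z of box_1 in the frame of bay below 0.006 m and angle between box_1's own z axis and vertical below 0.12 rad and contact force between box_1 and chest above 3.6 N and linear speed of each of box_1, box_2, box_3, box_4 below 0.02 m/s and distance of each of box_2, box_3, box_4 from where it was at the start of the episode below 0.04 m and angle between each of box_2, box_3, box_4's own z axis and vertical below 0.1 rad and height (world z) of each of box_2, box_3, box_4 below 0.01 m) or (x of box_2 in the frame of bay between -0.06 and 0.06 m and y of box_2 in the frame of bay between -0.06 and 0.06 m and z of box_2 in the frame of bay below 0.006 m and angle between box_2's own z axis and vertical below 0.12 rad and contact force between box_2 and chest above 3.6 N and linear speed of each of box_2, box_1, box_3, box_4 below 0.02 m/s and distance of each of box_1, box_3, box_4 from where it was at the start of the episode below 0.04 m and angle between each of box_1, box_3, box_4's own z axis and vertical below 0.1 rad and height (world z) of each of box_1, box_3, box_4 below 0.01 m) or (x of box_3 in the frame of bay between -0.06 and 0.06 m and y of box_3 in the frame of bay between -0.06 and 0.06 m and z of box_3 in the frame of bay below 0.006 m and angle between box_3's own z axis and vertical below 0.12 rad and contact force between box_3 and chest above 3.6 N and linear speed of each of box_3, box_1, box_2, box_4 below 0.02 m/s and distance of each of box_1, box_2, box_4 from where it was at the start of the episode below 0.04 m and angle between each of box_1, box_2, box_4's own z axis and vertical below 0.1 rad and height (world z) of each of box_1, box_2, box_4 below 0.01 m) or (x of box_4 in the frame of bay between -0.06 and 0.06 m and y of box_4 in the frame of bay between -0.06 and 0.06 m and z of box_4 in the frame of bay below 0.006 m and angle between box_4's own z axis and vertical below 0.12 rad and contact force between box_4 and chest above 3.6 N and linear speed of each of box_4, box_1, box_2, box_3 below 0.02 m/s and distance of each of box_1, box_2, box_3 from where it was at the start of the episode below 0.04 m and angle between each of box_1, box_2, box_3's own z axis and vertical below 0.1 rad and height (world z) of each of box_1, box_2, box_3 below 0.01 m)) and value of joint cover below 0.005 m and distance of each of contactor, jar, tin from where it was at the start of the episode below 0.03 m); the robot touches nothing.
It fails at once if a relay box is dropped or knocked: it moves faster than 0.5 m/s within 20 mm of the surface it comes down on ((height (world z) of box_1 below 0.024 m and linear speed of box_1 above 0.5 m/s) or (height (world z) of box_2 below 0.024 m and linear speed of box_2 above 0.5 m/s) or (height (world z) of box_3 below 0.024 m and linear speed of box_3 above 0.5 m/s) or (height (world z) of box_4 below 0.024 m and linear speed of box_4 above 0.5 m/s)).
It fails at once if a relay box is tipped by more than 50 degrees (angle between any of box_1, box_2, box_3, box_4's own z axis and vertical above 0.87 rad).
It fails at once if the contactor, jar or tin is moved by more than 30 mm or tipped by more than 30 degrees (distance of any of contactor, jar, tin from where it was at the start of the episode above 0.03 m or angle between any of contactor, jar, tin's own z axis and vertical above 0.52 rad).
It also fails if it takes over 72 s, if anything falls off the work surface, if the arm or the gripper's body presses on something with over 40 N, if the wrist force passes 120 N, or if a joint passes its speed limit or range.

## Working session

There is one attempt and no reset: what is moved stays moved. The work goes in short steps, Python scripts to look and compute and a tool call to move; the robot and the scene stay as the last step left them, time stands still between calls to the robot, and variables do not carry over. Pictures are saved under pics/ and viewed, at most 10 in all, crops included, and the job is handed in when it is done.

Besides the shell and the picture viewer there is one more tool, called in YAML: its name, and indented under it one key for each argument. send_rows: Moves the arm, as the interface text tells. Its arguments: {"type":"object","properties":{"steps":{"type":"array","items":{"type":"object","properties":{"dp":{"type":"array","items":{"type":"number"}},"roll":{"type":"number"},"jaw":{"type":"number"}}}},"newtons":{"type":"number"}},"required":["steps"]}

```bash
mkdir -p pics; ls
python3 - <<'E'
from plant import r
import cv2,numpy as np
print(r.get_state())
for n in("scene","top"):
    c=r.capture(n);cv2.imwrite(f"pics/{n}0.png",c["image"]);np.savez(f"{n}0.npz",**c)
    R=cv2.Rodrigues(c["rvec"])[0];print(n,c["K"].round(1).tolist(),(-R.T@np.ravel(c["tvec"])).round(3),R.round(2).tolist())
E
```

```text
pics
{'time_s': 0.0, 'joints': array([-5.04129008e+01,  2.05901382e+01,  6.31897743e-01, -2.11128603e-02,
       -7.01363765e+01, -1.65073427e+01]), 'qd': array([-0.01407083, -0.05475123,  0.08036784,  0.03476794,  0.00502415,
        0.00846387]), 'joint_torque': array([ 4.52547274e-04, -5.82719135e+01,  2.93052649e+01,  6.99710011e+00,
        6.86355546e-03, -1.64143175e-04]), 'tcp_pos': array([ 0.26439686, -0.62053001,  0.23961994]), 'eef_rot': array([ 1.79903643e+02, -7.85771643e-03, -1.56927427e+02]), 'contact_force': array([-0.28055732,  0.1717959 , -0.07121125]), 'moment': array([-0.02047893, -0.02685825,  0.02731653]), 'gripper_force': 0.0, 'gripper_width': 0.08750805641644413}
scene [[564.0, 0.0, 328.0], [0.0, 564.0, 236.4], [0.0, 0.0, 1.0]] [ 1.332 -0.781  0.748] [[0.75, 0.66, 0.01], [0.34, -0.38, -0.86], [-0.56, 0.65, -0.51]]
top [[565.4, 0.0, 318.3], [0.0, 565.4, 243.5], [0.0, 0.0, 1.0]] [0.416 0.064 1.254] [[-0.01, -1.0, 0.0], [-0.99, 0.01, -0.17], [0.17, -0.0, -0.99]]
```

View pics/top0.png

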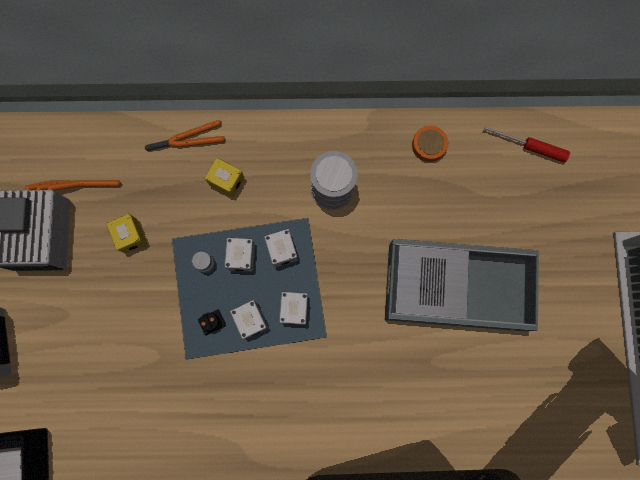

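View pics/scene0.png

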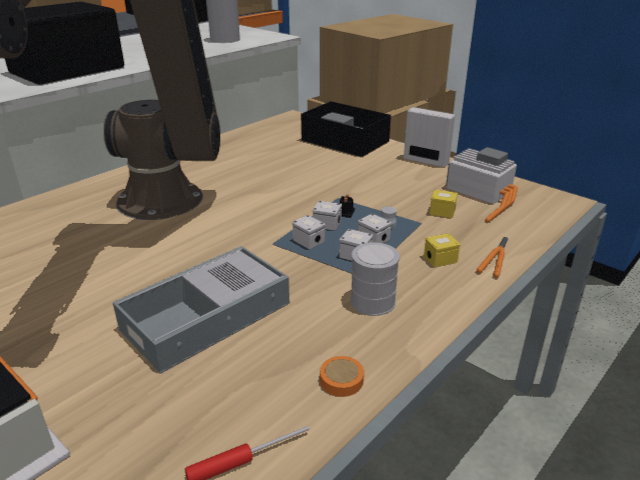

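The top view shows the black mat with four grey-white boxes at (239,254), (282,247), (249,320) and (293,309). On the same mat are the contactor at (209,322) and the jar at (203,262), and the tin stands beside it at (334,173). The chest spans (388..538, 240..330), with its cover on the left (ribbing at 433,282) and its open bay on the right, which is −y. The scene view agrees.

These could be mistaken for relay boxes:
- **Grey boxes:** the four above. These match the description, so I choose them.
- **Yellow boxes:** (225,177) and (125,233). These are the excluded look-alikes.
- **Far-left grey ribbed box:** (25,230). It is too big.

```bash
cat > h.py <<'E'
import cv2,numpy as np
def ray(c,p,z):
    R=cv2.Rodrigues(c["rvec"])[0];t=np.ravel(c["tvec"]);o=-R.T@t
    p=np.asarray(p,float).reshape(-1,2)
    d=(np.linalg.inv(c["K"])@np.c_[p,np.ones(len(p))].T).T@R
    return (o+d*((z-o[2])/d[:,2])[:,None])[:,:2]
def rect(c,cnt,z):
    w=ray(c,cnt,z).astype(np.float32);(x,y),(a,b),g=cv2.minAreaRect(w)
    if a<b:a,b,g=b,a,g+90     # a long, g = yaw of long side
    g=(g+90)%180-90
    return np.round([x*1e3,y*1e3,a*1e3,b*1e3,g],1)
E
python3 - <<'E'
from h import *
c=dict(np.load("top0.npz"));im=c["image"];g=cv2.cvtColor(im,6);s=cv2.cvtColor(im,40)[...,1]
print([ (p,im[p[1],p[0]].tolist()) for p in[(247,240),(282,262),(300,300),(400,280),(460,280),(500,285),(395,243),(180,290),(239,240)]])
m=((g>150)&(s<60)).astype(np.uint8);m=cv2.morphologyEx(m,3,np.ones((5,5)))
for k in cv2.findContours(m,0,1)[0]:
    a=cv2.contourArea(k)
    if 300<a<9000:
        M=cv2.boundingRect(k); print(M,a,"z58",rect(c,k,.058),"z70",rect(c,k,.070))
cv2.imwrite("pics/crop0.png",np.hstack([cv2.resize(im[225:360,165:335],None,fx=2.6,fy=2.6,interpolation=2),cv2.resize(im[225:360,385:545],None,fx=2.2,fy=2.6,interpolation=2)])[:, :800])
E
```

```text
[((247, 240), [123, 123, 127]), ((282, 262), [50, 52, 53]), ((300, 300), [155, 154, 159]), ((400, 280), [122, 119, 123]), ((460, 280), [112, 110, 114]), ((500, 285), [82, 84, 78]), ((395, 243), [98, 98, 96]), ((180, 290), [76, 69, 60]), ((239, 240), [153, 154, 158])]
(233, 301, 32, 35) 613.5 z58 [463.  208.8  60.5  50.4  24.7] z70 [462.5 207.3  59.9  49.9  24.7]
(280, 293, 26, 30) 601.0 z58 [486.  113.5  60.2  50.6  -4.4] z70 [485.3 113.   59.6  50.1  -4.4]
(226, 239, 25, 29) 561.5 z58 [604.  230.5  60.2  49.9  -3.2] z70 [602.1 228.8  59.6  49.4  -3.2]
(267, 231, 28, 31) 550.5 z58 [617.3 140.4  60.5  50.1  16.4] z70 [615.3 139.7  59.9  49.6  16.4]
```

View pics/crop0.png

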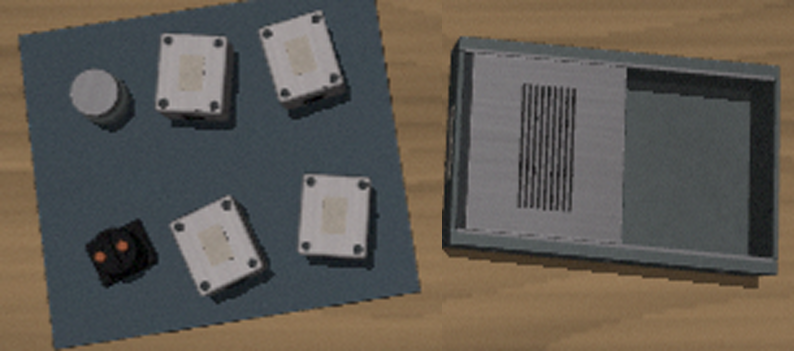

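The crop shows four plain aluminium boxes with no cue to the heavy one, all clearly different from the yellow ones. The chest has its ribbing at (548,148) in the crop and its cover edge at about x=625. I'll measure the chest and tin next.

Run:
```python
from h import *
c=dict(np.load("top0.npz"));im=c["image"];g=cv2.cvtColor(im,6)
roi=np.zeros_like(g);roi[250:315,415:452]=1
m=((g<75)&(roi>0)).astype(np.uint8);m=cv2.morphologyEx(m,2+1,np.ones((5,5)))
k=max(cv2.findContours(m,0,1)[0],key=cv2.contourArea);print("rib",rect(c,k,.07))
P=lambda X,Y:(385+(X-442)/2.2,225+Y/2.6)
n=["covTR","covBR","covTL","covBL","rimTR","rimBR"]
q=np.array([P(627,67),P(623,244),P(471,55),P(467,228),P(778,65),P(776,262)])
for a,b,w in zip(n,q.round(1),ray(c,q,.07)*1e3):print(a,b,w.round(1))
q=np.array([P(750,100),P(747,240)]);print("floor -y edge",ray(c,q,.004)*1e3)
print("tin",ray(c,[334,172],.122)*1e3,"jar",ray(c,[202,260],.053)*1e3,"cont",ray(c,[208,320],.055)*1e3)
```

```text
rib [ 536.7 -179.9   99.8   50.9   -4.8]
covTR [469.1 250.8] [ 600.7 -261.1]
covBR [467.3 318.8] [ 457.6 -249.2]
covTL [398.2 246.2] [ 612.2 -111. ]
covBL [396.4 312.7] [ 471.9 -102.2]
rimTR [537.7 250. ] [ 600.8 -406.9]
rimBR [536.8 325.8] [ 441.7 -392.8]
floor -y edge [[ 580.99390199 -402.4332159 ]
 [ 461.87044992 -390.68495157]]
tin [[761.10197196  24.54728967]] jar [[589.51267701 308.10014617]] cont [[461.76589815 292.08217951]]
```

```bash
cat > go.py <<'E'
import sys,numpy as np
from plant import r
from scipy.spatial.transform import Rotation as Q
def go(x,y,z,yaw,s=None):
    s=s or r.get_state();R=Q.from_euler("xyz",s["eef_rot"],degrees=True).as_matrix()
    d=R.T@(np.array([x,y,z])-s["tcp_pos"]*1e3);dy=(yaw-s["eef_rot"][2]+180)%360-180
    return "dp",d.round(1),"roll",round(-np.radians(dy),3)
if __name__=="__main__":
    s=r.get_state();print("t",round(s["time_s"],2),s["tcp_pos"].round(4),s["eef_rot"].round(1),s["joints"].round(0),"F",s["contact_force"].round(2),"w",round(s["gripper_width"],4),s["gripper_force"])
    a=list(map(float,sys.argv[1:]))
    for i in range(0,len(a),4):print(go(*a[i:i+4],s))
E
python3 go.py 486 113.5 150 -94.4
```

```text
t 0.1 [ 0.2644 -0.6206  0.2397] [ 179.9   -0.  -156.9] [-50.  21.   1.  -0. -70. -17.] F [-0.04 -0.12  0.04] w 0.0879 0.0
('dp', array([-491.6,  588.4,   90.5]), 'roll', np.float64(-1.091))
```

send_rows:
  steps:
    - {"dp": [-492, 588, 90], "roll": -1.09, "jaw": 100}
    - {"dp": [-492, 588, 90], "roll": -1.09, "jaw": 100}
    - {"dp": [-492, 588, 90], "roll": -1.09, "jaw": 100}
    - {"dp": [-492, 588, 90], "roll": -1.09, "jaw": 100}
    - {"dp": [-492, 588, 90], "roll": -1.09, "jaw": 100}
  newtons: 25

```text
time_s: 0.72
tcp_pos: [0.3546, -0.3221, 0.2038]
eef_rot: [-180.0, 0.0, -102.9]
contact_force: [0.9, 0.1, -0.2]
gripper_width: 0.0875
gripper_force: 0.0
```

```bash
python3 go.py 486 113.5 150 -94.4
```

```text
t 0.72 [ 0.3546 -0.3221  0.2038] [-180.     0.  -102.9] [-19.   4. -26.  -0. -60.   6.] F [ 0.94  0.09 -0.23] w 0.0875 0.0
('dp', array([-453.9,  -31.1,   53.8]), 'roll', np.float64(-0.148))
```

send_rows:
  steps:
    - {"dp": [-454, -31, 54], "roll": -0.15, "jaw": 100}
    - {"dp": [-454, -31, 54], "roll": -0.15, "jaw": 100}
    - {"dp": [-454, -31, 54], "roll": -0.15, "jaw": 100}
    - {"dp": [-454, -31, 54], "roll": -0.15, "jaw": 100}
    - {"dp": [-454, -31, 54], "roll": -0.15, "jaw": 100}

```text
time_s: 1.35
tcp_pos: [0.4459, -0.0252, 0.1673]
eef_rot: [-180.0, 0.0, -94.6]
contact_force: [2.7, -0.8, 0.1]
gripper_width: 0.0877
gripper_force: 0.0
```

```bash
python3 go.py 486 113.5 150 -94.4
```

```text
t 1.35 [ 0.4459 -0.0252  0.1673] [-180.     0.   -94.6] [ 22.   2. -33.   0. -55. -27.] F [ 2.73 -0.77  0.06] w 0.0877 0.0
('dp', array([-141.5,  -28.8,   17.4]), 'roll', np.float64(-0.003))
```

send_rows:
  steps:
    - {"dp": [-141, -29, 17], "roll": 0, "jaw": 100}
    - {"dp": [-141, -29, 17], "roll": 0, "jaw": 100}
    - {"dp": [-141, -29, 17], "roll": 0, "jaw": 100}
    - {"dp": [-141, -29, 17], "roll": 0, "jaw": 100}

```text
time_s: 1.85
tcp_pos: [0.4858, 0.1117, 0.1496]
eef_rot: [179.9, -0.1, -94.5]
contact_force: [-0.8, -0.0, -0.3]
gripper_width: 0.0878
gripper_force: 0.0
```

Run:
```python
from h import *
from plant import r
from go import go
s=r.get_state();print(s["tcp_pos"],go(486,113.5,33,-94.4,s),s["contact_force"])
c=r.capture("wrist");cv2.imwrite("pics/w1.png",c["image"]);np.savez("w1.npz",**c)
R=cv2.Rodrigues(c["rvec"])[0];t=np.ravel(c["tvec"])
for p in [(486,113.5),(463,208.8),(604,230.5),(617.3,140.4)]:
    q=c["K"]@(R@np.array([p[0]/1e3,p[1]/1e3,.058])+t);print(p,(q[:2]/q[2]).round())
```

```text
[0.48584791 0.11174865 0.14961648] ('dp', array([ -1.9,  -0.2, 116.6]), 'roll', np.float64(-0.002)) [-0.80134557 -0.00874744 -0.29750175]
(486, 113.5) [320. 254.]
(463, 208.8) [365. 388.]
(604, 230.5) [162. 431.]
(617.3, 140.4) [116. 310.]
```

View pics/w1.png

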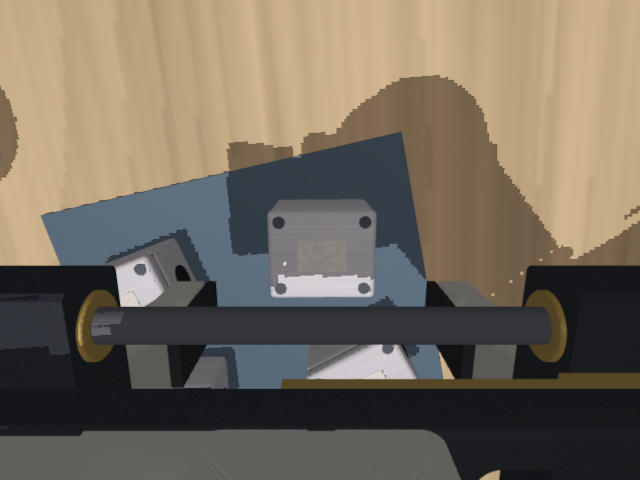

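The wrist view shows box B's top centred at about (322,253), against a prediction of (320,254). It sits square between the fingers, so I'm descending.

send_rows:
  steps:
    - {"dp": [-1, 0, 60], "roll": 0, "jaw": 100}
    - {"dp": [-1, 0, 100], "roll": 0, "jaw": 100}
    - {"dp": [-1, 0, 116], "roll": 0, "jaw": 100}
    - {"dp": [-1, 0, 116], "roll": 0, "jaw": 0}
    - {"dp": [-1, 0, 116], "roll": 0, "jaw": 0}
  newtons: 25

```text
time_s: 2.52
tcp_pos: [0.4866, 0.1114, 0.0353]
eef_rot: [-179.9, 0.0, -94.7]
contact_force: [0.2, -0.7, 0.6]
gripper_width: 0.0727
gripper_force: 0.0
```

send_rows:
  steps:
    - {"dp": [0, 0, 0], "roll": 0, "jaw": 0}
    - {"dp": [0, 0, 0], "roll": 0, "jaw": 0}
    - {"dp": [0, 0, 0], "roll": 0, "jaw": 0}

```text
time_s: 2.9
tcp_pos: [0.4866, 0.1119, 0.0355]
eef_rot: [-179.9, 0.0, -94.6]
contact_force: [-1.4, -3.1, 7.6]
gripper_width: 0.0658
gripper_force: 25.0
```

send_rows:
  steps:
    - {"dp": [0, 0, -15], "roll": 0, "jaw": 0}
    - {"dp": [0, 0, -30], "roll": 0, "jaw": 0}
    - {"dp": [0, 0, -30], "roll": 0, "jaw": 0}
    - {"dp": [0, 0, -30], "roll": 0, "jaw": 0}

```text
time_s: 3.4
tcp_pos: [0.4858, 0.1118, 0.064]
eef_rot: [180.0, 0.0, -94.6]
contact_force: [-1.5, 0.6, -1.7]
gripper_width: 0.0658
gripper_force: 25.0
```

send_rows:
  steps:
    - {"dp": [0, 0, 0], "roll": 0, "jaw": 0}
    - {"dp": [0, 0, 0], "roll": 0, "jaw": 0}

```text
time_s: 3.65
tcp_pos: [0.4859, 0.1117, 0.0638]
eef_rot: [180.0, -0.0, -94.6]
contact_force: [0.0, -0.5, -1.8]
gripper_width: 0.0658
gripper_force: 25.0
```

send_rows:
  steps:
    - {"dp": [0, 0, 18], "roll": 0, "jaw": 0}
    - {"dp": [0, 0, 26], "roll": 0, "jaw": 0}
    - {"dp": [0, 0, 29], "roll": 0, "jaw": 0}
    - {"dp": [0, 0, 29], "roll": 0, "jaw": 0}
    - {"dp": [0, 0, 29], "roll": 0, "jaw": 100}

```text
time_s: 4.28
tcp_pos: [0.4866, 0.1121, 0.0357]
eef_rot: [-180.0, 0.0, -94.6]
contact_force: [0.2, -0.1, -0.2]
gripper_width: 0.0717
gripper_force: 0.0
```

send_rows:
  steps:
    - {"dp": [0, 0, 0], "roll": 0, "jaw": 100}
    - {"dp": [0, 0, 0], "roll": 0, "jaw": 100}
    - {"dp": [0, 0, -20], "roll": 0, "jaw": 100}
    - {"dp": [0, 0, -75], "roll": 0, "jaw": 100}

```text
time_s: 4.78
tcp_pos: [0.4845, 0.1109, 0.109]
eef_rot: [179.7, -0.2, -94.6]
contact_force: [0.3, 1.0, 0.6]
gripper_width: 0.0878
gripper_force: 0.0
```

```bash
python3 go.py 463 208.8 110 -65.3
```

```text
t 4.78 [0.4845 0.1109 0.109 ] [179.7  -0.2 -94.6] [ 36.  12. -31.  -0. -48. -40.] F [0.34 0.96 0.63] w 0.0878 0.0
('dp', array([-95.8,  29.4,  -1.2]), 'roll', np.float64(-0.512))
```

send_rows:
  steps:
    - {"dp": [-55, 17, -5], "roll": -0.18, "jaw": 100}
    - {"dp": [-95, 29, -5], "roll": -0.36, "jaw": 100}
    - {"dp": [-95, 29, 0], "roll": -0.51, "jaw": 100}
    - {"dp": [-95, 29, 0], "roll": -0.51, "jaw": 100}
    - {"dp": [-95, 29, 0], "roll": -0.51, "jaw": 100}

```text
time_s: 5.4
tcp_pos: [0.4649, 0.2085, 0.1103]
eef_rot: [180.0, -0.0, -65.6]
contact_force: [-0.1, -1.1, -0.9]
gripper_width: 0.0878
gripper_force: 0.0
```

```bash
python3 go.py 463 208.8 34 -65.3
```

```text
t 5.4 [0.4649 0.2085 0.1103] [180.   -0.  -65.6] [ 46.  12. -30.   0. -48. -22.] F [-0.12 -1.09 -0.88] w 0.0878 0.0
('dp', array([-1. ,  1.6, 76.3]), 'roll', np.float64(-0.005))
```

send_rows:
  steps:
    - {"dp": [-1, 1, 40], "roll": 0, "jaw": 100}
    - {"dp": [-1, 1, 68], "roll": 0, "jaw": 100}
    - {"dp": [-1, 1, 76], "roll": 0, "jaw": 100}
    - {"dp": [-1, 1, 76], "roll": 0, "jaw": 0}
    - {"dp": [-1, 1, 76], "roll": 0, "jaw": 0}

```text
time_s: 6.02
tcp_pos: [0.4643, 0.2099, 0.0354]
eef_rot: [-179.9, 0.0, -65.4]
contact_force: [0.0, -0.6, -0.4]
gripper_width: 0.0731
gripper_force: 0.0
```

send_rows:
  steps:
    - {"dp": [0, 0, 0], "roll": 0, "jaw": 0}
    - {"dp": [0, 0, 0], "roll": 0, "jaw": 0}
    - {"dp": [0, 0, 0], "roll": 0, "jaw": 0}

```text
time_s: 6.4
tcp_pos: [0.4637, 0.2095, 0.0353]
eef_rot: [-179.9, 0.0, -65.4]
contact_force: [-2.2, -0.8, 6.9]
gripper_width: 0.0661
gripper_force: 25.0
```

send_rows:
  steps:
    - {"dp": [0, 0, -15], "roll": 0, "jaw": 0}
    - {"dp": [0, 0, -30], "roll": 0, "jaw": 0}
    - {"dp": [0, 0, -30], "roll": 0, "jaw": 0}
    - {"dp": [0, 0, -30], "roll": 0, "jaw": 0}
    - {"dp": [0, 0, -30], "roll": 0, "jaw": 0}

```text
time_s: 7.02
tcp_pos: [0.4632, 0.2091, 0.0639]
eef_rot: [180.0, -0.0, -65.4]
contact_force: [-0.1, -0.8, -6.0]
gripper_width: 0.066
gripper_force: 25.0
```

send_rows:
  steps:
    - {"dp": [0, 0, 0], "roll": 0, "jaw": 0}

```text
time_s: 7.15
tcp_pos: [0.4633, 0.2092, 0.0639]
eef_rot: [180.0, -0.0, -65.4]
contact_force: [-0.5, -0.6, -5.0]
gripper_width: 0.066
gripper_force: 25.0
```

Box A reads about 5.5 N, so it is the heavy one. I'll carry it to the bay at (525,−323).

send_rows:
  steps:
    - {"dp": [0, 0, -50], "roll": 0, "jaw": 0}
    - {"dp": [0, 0, -100], "roll": 0, "jaw": 0}
    - {"dp": [0, 0, -110], "roll": 0, "jaw": 0}
    - {"dp": [0, 0, -110], "roll": 0, "jaw": 0}
  newtons: 40

```text
time_s: 7.65
tcp_pos: [0.4633, 0.2094, 0.1741]
eef_rot: [-180.0, 0.0, -65.4]
contact_force: [0.3, -0.7, -6.4]
gripper_width: 0.0661
gripper_force: 40.0
```

```bash
python3 go.py 524.7 -322.6 170 -94.8
```

```text
t 7.65 [0.4633 0.2094 0.1741] [-180.     0.   -65.4] [ 46.   8. -25.  -0. -56. -22.] F [ 0.27 -0.72 -6.38] w 0.0661 39.995326548814774
('dp', array([509.3, 165.5,   3.7]), 'roll', np.float64(0.513))
```

Moving in gentle increments of about 50 mm per row.

send_rows:
  steps:
    - {"dp": [30, 10, 0], "roll": 0.03, "jaw": 0}
    - {"dp": [75, 25, 0], "roll": 0.08, "jaw": 0}
    - {"dp": [122, 40, 0], "roll": 0.15, "jaw": 0}
    - {"dp": [170, 55, 0], "roll": 0.22, "jaw": 0}
    - {"dp": [218, 71, 0], "roll": 0.3, "jaw": 0}

```text
time_s: 8.28
tcp_pos: [0.4885, -0.0201, 0.1721]
eef_rot: [179.8, -0.0, -82.7]
contact_force: [0.5, 1.0, -4.8]
gripper_width: 0.0659
gripper_force: 40.0
```

```bash
python3 go.py 524.7 -322.6 170 -94.8
```

```text
t 8.28 [ 0.4885 -0.0201  0.1721] [179.8  -0.  -82.7] [ 21.   6. -28.  -0. -56. -13.] F [ 0.48  0.98 -4.8 ] w 0.0659 39.99426193535328
('dp', array([304.7,   2.5,   2.2]), 'roll', np.float64(0.211))
```

send_rows:
  steps:
    - {"dp": [48, 0, 0], "roll": 0.05, "jaw": 0}
    - {"dp": [98, 1, 0], "roll": 0.1, "jaw": 0}
    - {"dp": [148, 1, 0], "roll": 0.15, "jaw": 0}
    - {"dp": [198, 2, 0], "roll": 0.2, "jaw": 0}
    - {"dp": [248, 2, 0], "roll": 0.21, "jaw": 0}

```text
time_s: 8.9
tcp_pos: [0.5185, -0.2658, 0.1714]
eef_rot: [179.8, 0.1, -94.7]
contact_force: [0.6, -0.1, -5.3]
gripper_width: 0.066
gripper_force: 40.0
```

send_rows:
  steps:
    - {"dp": [35, 0, 0], "roll": 0, "jaw": 0}
    - {"dp": [52, 0, 0], "roll": 0, "jaw": 0}
    - {"dp": [52, 0, 0], "roll": 0, "jaw": 0}
    - {"dp": [52, 0, 0], "roll": 0, "jaw": 0}

```text
time_s: 9.4
tcp_pos: [0.5152, -0.3155, 0.1733]
eef_rot: [179.9, 0.0, -94.6]
contact_force: [0.5, 0.2, -4.5]
gripper_width: 0.0657
gripper_force: 40.0
```

Run:
```python
from h import *
from plant import r
from go import go
s=r.get_state();print(s["time_s"],s["tcp_pos"],s["eef_rot"],go(524.7,-322.6,36,-94.8,s),s["contact_force"])
c=r.capture("wrist");cv2.imwrite("pics/w2.png",c["image"])
```

```text
9.4 [ 0.51524707 -0.31552454  0.1733138 ] [ 1.79913123e+02  3.85683963e-02 -9.46015780e+01] ('dp', array([  6.4, -10.2, 137.3]), 'roll', np.float64(0.003)) [ 0.48901306  0.17711882 -4.51794466]
```

View pics/w2.png

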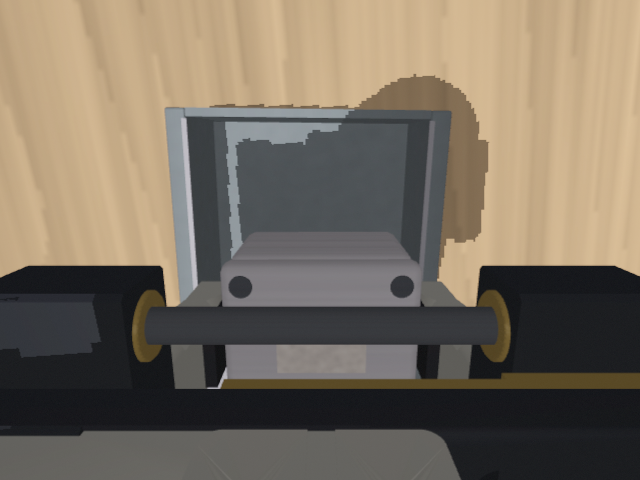

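The wrist view shows the bay opening at x from 168 to 448 with its −y rim at y=112. Its centre is about 13 px left of the box, which agrees with the computed +x shift of 10 mm. I'm lowering now.

send_rows:
  steps:
    - {"dp": [6, -10, 15], "roll": 0, "jaw": 0}
    - {"dp": [6, -10, 50], "roll": 0, "jaw": 0}
    - {"dp": [6, -10, 90], "roll": 0, "jaw": 0}
    - {"dp": [6, -10, 115], "roll": 0, "jaw": 0}
    - {"dp": [6, -10, 127], "roll": 0, "jaw": 0}

```text
time_s: 10.07
tcp_pos: [0.5246, -0.3225, 0.045]
eef_rot: [179.8, 0.0, -94.6]
contact_force: [0.2, -0.3, -4.6]
gripper_width: 0.0655
gripper_force: 40.0
```

send_rows:
  steps:
    - {"dp": [0, 0, 3], "roll": 0, "jaw": 0}
    - {"dp": [0, 0, 4], "roll": 0, "jaw": 0}
    - {"dp": [0, 0, 4], "roll": 0, "jaw": 0}

```text
time_s: 10.45
tcp_pos: [0.5258, -0.3233, 0.0443]
eef_rot: [-179.9, -0.0, -94.6]
contact_force: [-0.5, -0.7, -5.3]
gripper_width: 0.066
gripper_force: 40.0
```

send_rows:
  steps:
    - {"dp": [0, 0, 3], "roll": 0, "jaw": 0}
    - {"dp": [0, 0, 6], "roll": 0, "jaw": 0}
    - {"dp": [0, 0, 7], "roll": 0, "jaw": 0}
    - {"dp": [0, 0, 7], "roll": 0, "jaw": 0}

```text
time_s: 10.95
tcp_pos: [0.5251, -0.3232, 0.0363]
eef_rot: [180.0, -0.0, -94.6]
contact_force: [-0.9, -0.1, -3.5]
gripper_width: 0.0654
gripper_force: 40.0
```

send_rows:
  steps:
    - {"dp": [0, 0, 0.5], "roll": 0, "jaw": 0}
    - {"dp": [0, 0, 1], "roll": 0, "jaw": 0}
    - {"dp": [0, 0, 1], "roll": 0, "jaw": 0}

```text
time_s: 11.32
tcp_pos: [0.5251, -0.3232, 0.0363]
eef_rot: [-180.0, -0.0, -94.6]
contact_force: [-3.7, 1.4, 6.0]
gripper_width: 0.0658
gripper_force: 40.0
```

Contact made. I'm releasing part-way, pausing, then rising.

send_rows:
  steps:
    - {"dp": [0, 0, 0], "roll": 0, "jaw": 90}
    - {"dp": [0, 0, 0], "roll": 0, "jaw": 90}
    - {"dp": [0, 0, 0], "roll": 0, "jaw": 90}
    - {"dp": [0, 0, -10], "roll": 0, "jaw": 90}
    - {"dp": [0, 0, -40], "roll": 0, "jaw": 90}

```text
time_s: 11.95
tcp_pos: [0.5241, -0.3229, 0.0747]
eef_rot: [179.8, 0.0, -94.6]
contact_force: [0.9, 0.6, 0.4]
gripper_width: 0.0788
gripper_force: 0.0
```

send_rows:
  steps:
    - {"dp": [0, 0, -55], "roll": 0, "jaw": 90}
    - {"dp": [0, 0, -75], "roll": 0, "jaw": 90}
    - {"dp": [0, 0, -75], "roll": 0, "jaw": 0}
    - {"dp": [0, 0, -75], "roll": 0, "jaw": 0}

```text
time_s: 12.45
tcp_pos: [0.5247, -0.323, 0.15]
eef_rot: [180.0, 0.0, -94.6]
contact_force: [-0.1, 0.1, -1.1]
gripper_width: 0.064
gripper_force: 0.0
```

```bash
python3 go.py 536.7 -179.9 100 -94.8
python3 - <<'E'
from h import *
from plant import r
c=r.capture("scene");cv2.imwrite("pics/s2.png",cv2.resize(c["image"][190:380,60:320],None,fx=3,fy=3))
E
```

```text
t 12.45 [ 0.5247 -0.323   0.15  ] [180.    0.  -94.6] [-13.  19. -14.  -0. -57.   9.] F [-0.08  0.06 -1.08] w 0.064 0.0
('dp', array([-143.5,   -0.5,   50. ]), 'roll', np.float64(0.003))
```

View pics/s2.png

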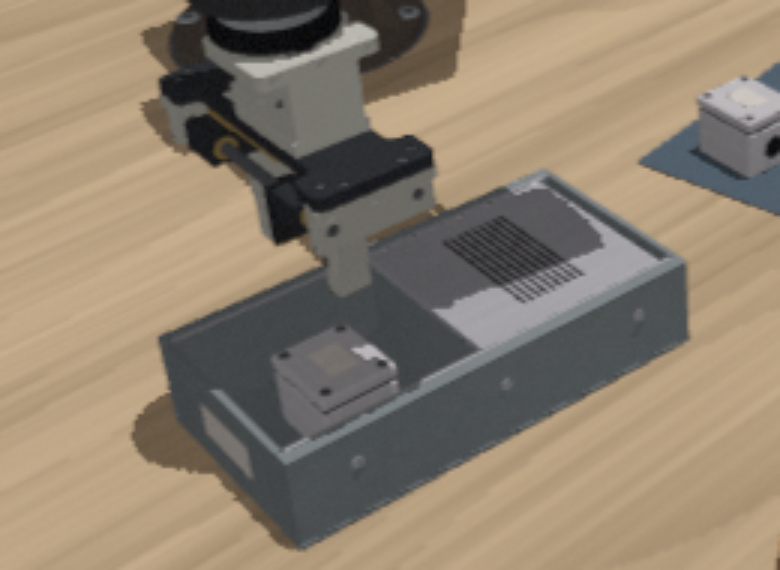

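The crop shows box A upright in the bay at (335,375), clear of the walls, with the cover still open and its ribbing at (515,260). Next I move the closed fingers over the ribbing.

send_rows:
  steps:
    - {"dp": [-50, 0, 0], "roll": 0, "jaw": 0}
    - {"dp": [-100, 0, 20], "roll": 0, "jaw": 0}
    - {"dp": [-143, 0, 40], "roll": 0, "jaw": 0}
    - {"dp": [-143, 0, 55], "roll": 0, "jaw": 0}
    - {"dp": [-143, 0, 55], "roll": 0, "jaw": 0}

```text
time_s: 13.12
tcp_pos: [0.5355, -0.1805, 0.0935]
eef_rot: [179.8, -0.0, -94.6]
contact_force: [-0.5, -0.0, 0.7]
gripper_width: 0.0104
gripper_force: 0.0
```

send_rows:
  steps:
    - {"dp": [0, 0, 3], "roll": 0, "jaw": 0}
    - {"dp": [0, 0, 6], "roll": 0, "jaw": 0}
    - {"dp": [0, 0, 8], "roll": 0, "jaw": 0}
    - {"dp": [0, 0, 8], "roll": 0, "jaw": 0}

```text
time_s: 13.62
tcp_pos: [0.5365, -0.1809, 0.0873]
eef_rot: [-180.0, 0.0, -94.6]
contact_force: [-0.2, -0.3, -0.4]
gripper_width: 0.0004
gripper_force: 0.0
```

send_rows:
  steps:
    - {"dp": [0, 0, 1.5], "roll": 0, "jaw": 0}
    - {"dp": [0, 0, 3], "roll": 0, "jaw": 0}
    - {"dp": [0, 0, 3], "roll": 0, "jaw": 0}

```text
time_s: 14.0
tcp_pos: [0.5366, -0.1806, 0.0843]
eef_rot: [-180.0, -0.0, -94.6]
contact_force: [0.0, 0.5, 1.5]
gripper_width: 0.0006
gripper_force: 0.5
```

send_rows:
  steps:
    - {"dp": [0, 0, 0.5], "roll": 0, "jaw": 0}
    - {"dp": [0, 0, 0.5], "roll": 0, "jaw": 0}

```text
time_s: 14.25
tcp_pos: [0.5367, -0.1806, 0.0843]
eef_rot: [-180.0, -0.0, -94.6]
contact_force: [-1.3, 0.6, 5.6]
gripper_width: 0.0002
gripper_force: 2.8
```

send_rows:
  steps:
    - {"dp": [0, 0, 0.7], "roll": 0, "jaw": 0}
    - {"dp": [5, 0, 0.7], "roll": 0, "jaw": 0}
    - {"dp": [12, 0, 0.7], "roll": 0, "jaw": 0}
    - {"dp": [20, 0, 0.7], "roll": 0, "jaw": 0}

```text
time_s: 14.75
tcp_pos: [0.5348, -0.2007, 0.0842]
eef_rot: [-180.0, -0.0, -94.6]
contact_force: [-5.2, 2.1, 11.7]
gripper_width: 0.0004
gripper_force: 5.9
```

send_rows:
  steps:
    - {"dp": [10, 0, 0], "roll": 0, "jaw": 0}
    - {"dp": [20, 0, 0], "roll": 0, "jaw": 0}
    - {"dp": [30, 0, 0], "roll": 0, "jaw": 0}
    - {"dp": [40, 0, 0], "roll": 0, "jaw": 0}
    - {"dp": [50, 0, 0], "roll": 0, "jaw": 0}

```text
time_s: 15.38
tcp_pos: [0.5303, -0.2508, 0.0843]
eef_rot: [180.0, -0.0, -94.6]
contact_force: [-5.3, 2.2, 12.8]
gripper_width: 0.0002
gripper_force: 6.4
```

send_rows:
  steps:
    - {"dp": [10, 0, 0], "roll": 0, "jaw": 0}
    - {"dp": [20, 0, 0], "roll": 0, "jaw": 0}
    - {"dp": [30, 0, 0], "roll": 0, "jaw": 0}
    - {"dp": [40, 0, 0], "roll": 0, "jaw": 0}
    - {"dp": [50, 0, 0], "roll": 0, "jaw": 0}

```text
time_s: 16.0
tcp_pos: [0.5257, -0.3006, 0.0843]
eef_rot: [179.9, -0.0, -94.6]
contact_force: [-7.1, 2.7, 12.4]
gripper_width: 0.0003
gripper_force: 6.8
```

```bash
python3 go.py 524.7 -322.6 84 -94.6
python3 - <<'E'
from h import *
from plant import r
c=r.capture("scene");cv2.imwrite("pics/s3.png",cv2.resize(c["image"][190:380,60:320],None,fx=3,fy=3))
E
```

```text
t 16.0 [ 0.5257 -0.3006  0.0843] [179.9  -0.  -94.6] [-11.  22. -19.   0. -49.   7.] F [-7.15  2.72 12.42] w 0.0003 6.783719515660778
('dp', array([22. , -0.8,  0.3]), 'roll', np.float64(0.0))
```

View pics/s3.png

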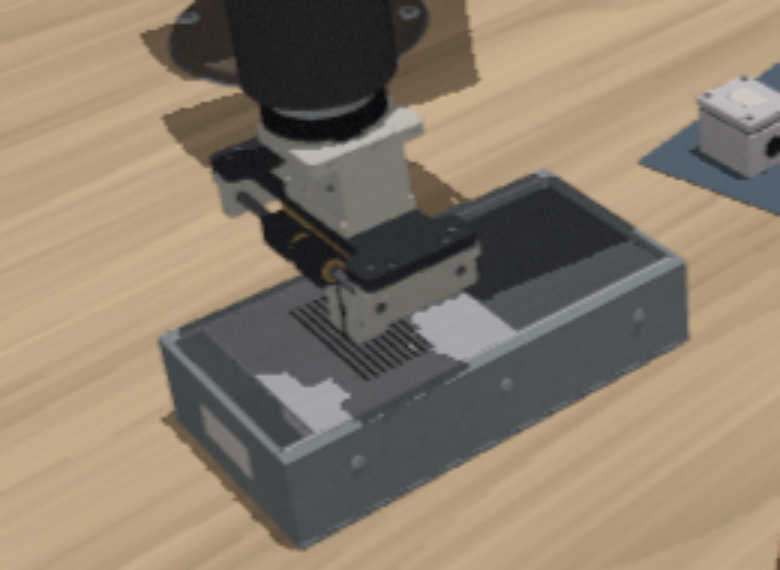

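The cover follows and is about 22 mm short of shut. I'll drag it on to the stop and a little past, where it can slip under the fingers.

send_rows:
  steps:
    - {"dp": [8, 0, 0], "roll": 0, "jaw": 0}
    - {"dp": [14, 0, 0], "roll": 0, "jaw": 0}
    - {"dp": [19, 0, 0], "roll": 0, "jaw": 0}
    - {"dp": [22, 0, 0], "roll": 0, "jaw": 0}
    - {"dp": [24, 0, 0], "roll": 0, "jaw": 0}

```text
time_s: 16.68
tcp_pos: [0.5238, -0.3235, 0.0843]
eef_rot: [179.9, 0.1, -94.6]
contact_force: [-5.5, 8.9, 14.4]
gripper_width: 0.0007
gripper_force: 7.2
```

send_rows:
  steps:
    - {"dp": [1, 0, 0], "roll": 0, "jaw": 0}
    - {"dp": [2, 0, 0], "roll": 0, "jaw": 0}
    - {"dp": [3, 0, 0], "roll": 0, "jaw": 0}
    - {"dp": [3, 0, 0], "roll": 0, "jaw": 0}

```text
time_s: 17.18
tcp_pos: [0.525, -0.3264, 0.0843]
eef_rot: [-180.0, 0.0, -94.6]
contact_force: [-2.2, 7.7, 11.3]
gripper_width: 0.0004
gripper_force: 5.9
```

The force along y rose to about 9 N, so the cover is at its stop. Lifting off and checking.

send_rows:
  steps:
    - {"dp": [0, 0, -10], "roll": 0, "jaw": 0}
    - {"dp": [0, 0, -60], "roll": 0, "jaw": 0}
    - {"dp": [0, 0, -120], "roll": 0, "jaw": 0}
    - {"dp": [60, 0, -160], "roll": 0, "jaw": 0}
    - {"dp": [120, 0, -160], "roll": 0, "jaw": 0}

```text
time_s: 17.8
tcp_pos: [0.5173, -0.4425, 0.2477]
eef_rot: [-179.6, -0.2, -94.4]
contact_force: [0.5, 0.4, -1.0]
gripper_width: 0.0004
gripper_force: 0.0
```

send_rows:
  steps:
    - {"dp": [60, 0, 0], "roll": 0, "jaw": 0}
    - {"dp": [120, 0, 0], "roll": 0, "jaw": 0}
    - {"dp": [150, 0, 0], "roll": 0, "jaw": 0}
    - {"dp": [150, 0, 0], "roll": 0, "jaw": 0}

```text
time_s: 18.3
tcp_pos: [0.5022, -0.5929, 0.2411]
eef_rot: [179.9, 0.0, -94.8]
contact_force: [0.6, -0.2, -0.2]
gripper_width: 0.0003
gripper_force: 0.0
```

Run:
```python
from h import *
from plant import r
c=r.capture("top");im=c["image"];g=cv2.cvtColor(im,6);s=cv2.cvtColor(im,40)[...,1]
m=((g>150)&(s<60)).astype(np.uint8);m=cv2.morphologyEx(m,3,np.ones((5,5)))
for k in cv2.findContours(m,0,1)[0]:
    if 300<cv2.contourArea(k)<900:print(rect(c,k,.058))
cv2.imwrite("pics/t2.png",np.hstack([cv2.resize(im[225:360,165:335],None,fx=2,fy=2),cv2.resize(im[225:360,375:555],None,fx=2.5,fy=2)]))
```

```text
[486.9 113.3  61.3  51.   -4.4]
[604.2 230.5  61.   51.   -4.2]
[617.3 140.5  61.1  50.9  16.2]
```

View pics/t2.png

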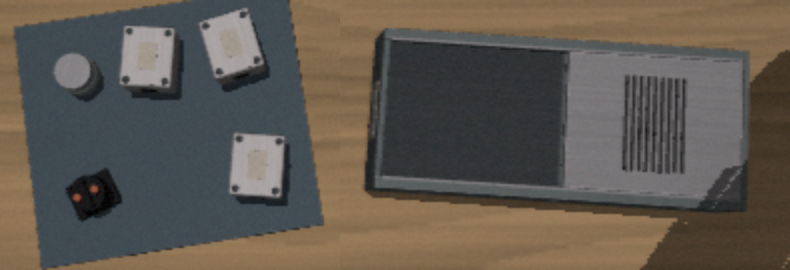

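The cover reaches the −y rim, and the three light boxes are within 1 mm of where they started. I'll check the ribbing position numerically, then hand in if it agrees.

Run:
```python
from h import *
from plant import r
c=r.capture("top");g=cv2.cvtColor(c["image"],6)
roi=np.zeros_like(g);roi[256:316,484:518]=1
m=cv2.morphologyEx(((g<75)&(roi>0)).astype(np.uint8),3,np.ones((5,5)))
k=max(cv2.findContours(m,0,1)[0],key=cv2.contourArea);q=rect(c,k,.07);print(q)
d=np.array([536.7-q[0],-179.9-q[1]])@[.0837,.9965];print("slid",d)
if d>139: print(r.close_job())
```

```text
[ 523.4 -321.7  100.5   50.2   -4. ]
slid 142.41691
the job is handed in; nothing more can be done
None
```

The heavy box (about 5.5 N, third-row-left on the mat) stands upright in the bay with the cover slid to its stop; I lifted only two boxes, since the second was the heavy one. The three light boxes are within 1 mm of their starting places, and the job is handed in, though no verdict came back.

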